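# Walk the granite block round against the stop batten

## Robot

A 6-joint arm with a two-finger parallel gripper is mounted at the origin on the work surface. World frame = base frame: x ahead of the robot, y to its left, z up, the work surface at z = 0. Lengths are in m, angles in rad, forces in N, time in s.
With the tool pointing down it reaches from about 0.35 to 0.975 m from the base axis. Payload 4.9 kg.
Tool frame: the origin (TCP) lies between the finger pads; the fingertips stand 14 mm ahead of it and the grasp point (between the pads) lies 5 mm behind it (manip.tcp_to_tips is the distance from the TCP to the fingertips, in m); z points along the fingers, y is the line along which they close (so a half turn about z gives the same grasp; the last joint's range is limited). The gripper opens to 85 mm and grips with 20 to 120 N. Pads are 22 mm wide; open, the fingers measure 114 mm over their backs; the gripper's body (76 mm by 85 mm) begins 54 mm behind the grasp point. The pads swing forward as they close: fully open they stand 13 mm farther back than shut.
Start: joints at [-1.466, 0.053, 1.613, -0, 1.476, -0.119], TCP at [0.139, -0.609, 0.245] pointing down, gripper open.
Joint ranges: [-3.01, 3.01], [-1.01, 2.22], [0.06, 2.58], [-1.02, 4.17], [0.09, 2.62], [-3.14, 3.14]. Speed limits (rad/s): [2.57, 2.57, 3.14, 3.14, 3.14, 3.14].

## Interface

Orientations are given as a unit quaternion [w, x, y, z].
In Python, from plant import manip gives the robot as it stands.
- The arm moves only by the tool servo_tool, never from a script. Its argument "moves" is a list that holds one entry, the list of rows, each a list of 7 numbers: the shift along the tool's x, y, z in mm, then the turn, a rotation vector about the tool's x, y, z in degrees, then the finger opening in mm, from 0 to 85.4. In form: [[[x, y, z, ax, ay, az, fingers], ...]]. A call has 1 to 12 rows; each row shifts and turns the commanded pose from where the row before left it, along the tool's axes as they then stand; what a row does not reach is not made up. A row lasts 1/8 s, in which the tool goes at most 62.5 mm and 10.7 degrees, less where a joint would pass 70% of its speed; a pose out of reach is approached as far as the arm can. A call with a gripper value outside its range is refused whole. The fingers move at their own pace and stop on an object; the grip force is fixed at half the most. Time passes only in rows, so rows that do not move let the fingers close. It gives the time, the measured TCP pose, the force, the opening and the grip force at its end, in the units of the state.
- manip.state(): the state, without advancing time (a new reading comes with each control period).
- manip.grab_frame(name): name is "scene" or "top" or "wrist"; returns a dict with "image" (480x640x3 uint8, blue, green, red), "mtx" (3x3 intrinsics, pixels), "eye" and "rotation" of the camera in the world. Camera axes: x right, y down, z forward; pixel columns grow to the right and rows downward; lengths in m; the calibration is good to about 2 mm. A picture is of the moment at which its call begins. There is no depth.
- manip.job_done(): hands the job in; it is judged then, once.
The state is a dict: "time": time; "joint_pos": joint angles; "joint_vel": joint speeds; "joint_efforts": joint torques, N m; "tool_pos": TCP position; "tool_rot": TCP orientation; "contact_force": force on the tool from outside, world axes, zero at the start; "ft_torque": the same for the moment, N m; "gripper_width": opening from 0.0 (shut) to 1.0 (fully open); "grasp_force": force on a finger pad.
Only numpy, scipy, OpenCV 4.12 (cv2) and the standard library are available. Lean on these libraries where they do the work, as an engineer would, in place of code of your own. Each camera call takes 0.05 s, during which the arm holds its last target. There are 200 camera calls.

## Task

Without gripping or lifting it, push the heavy granite block round with your fingertips, corner by corner, and up to the low wooden stop batten screwed to the worktop, until one of its two long sides lies flush against the batten's robot-side face, with the whole of that side within the batten's length. Keep the block flat on the worktop, leave the other kitchen things where they are, and finish clear of the block.

Things in the scene. Friction and masses are not known exactly. Their poses are not given: they have to be found in the camera images.
- block: Plain dark granite block, 170 mm long, 100 wide, 45 high, about 2 kg (varies by a fifth), loose, flat. Origin: centre of its underside; y along the 170 mm length, x along the width, z up. Either long side may meet the batten. It stops when no longer pushed. Pushed on a long side about 65 mm from the middle, it turns about a point some 50 mm past the middle, towards the other end.
- batten: Straight wooden stop batten fixed to the worktop, 360 mm long, 24 thick, 30 high. Origin: centre of its underside; y along its length, x across it, away from the robot. Work against its -x face, 12 mm from the origin. At the start the block's middle lies 140 to 165 mm from the batten's centre line on that side, 40 to 90 degrees out of line. A fixed clear box 90 mm high stands behind the batten.
- spoon: Wooden spoon, 260 mm long, lying to the right of the block, pointing roughly away from the robot, not to be disturbed. Its origin is under its middle; x runs along it.
- scraper: Stainless steel bench scraper, about 120 by 150 mm, 24 mm high, lying to the left of the block, not to be disturbed. Origin near its middle, on the worktop.
- plate: Terracotta plate, 210 mm across, 22 mm high, to the right of the spoon, not to be disturbed. Origin: centre of its underside.
- mug: White mug, 80 mm across, 90 mm high, handle at one side, standing to the left, nearer the robot than the scraper, not to be disturbed. Origin: centre of its underside.
- jar: Glass jar with a steel cap, 72 mm across, 110 mm high, beyond the right end of the batten, farther off than the plate, not to be disturbed. Origin: centre of its underside.
- bowl: Blue bowl, 140 mm across, 60 mm high, on the left, beyond the scraper, not to be disturbed. Origin: centre of its underside.
There are look-alikes about, which are no part of the job. What is shaped like the block but green, turquoise or yellow is not meant.

How it is judged:
At the end, for the whole second after the job is handed in: A long side of the block lies along the batten's robot-side face: gap at the middle at most 5 mm, out of line by at most 0.035 rad (2 degrees), the block's ends within the batten's ends (5 mm overhang allowed), the block flat on the worktop and at rest (x of block in the frame of batten between -0.067 and -0.055 m and angle between the y axis of block and the y axis of batten, either way round below 0.035 rad and y of block in the frame of batten between -0.1 and 0.1 m and height (world z) of block below 0.006 m and angle between block's own z axis and vertical below 0.05 rad and linear speed of block below 0.02 m/s and angular speed of block below 0.1 rad/s); the robot touches nothing.
It fails at once if the granite block is lifted or tipped (height (world z) of block above 0.012 m or angle between block's own z axis and vertical above 0.15 rad).
It fails at once if another kitchen thing is shifted by more than 20 mm or tipped over (distance of any of spoon, scraper, plate, mug, jar, bowl from where it was at the start of the episode above 0.02 m or angle between any of mug, jar, bowl's own z axis and vertical above 0.5 rad).
It also fails if it takes over 64 s, if anything falls off the work surface, if the arm or the gripper's body presses on something with over 40 N, if the wrist force passes 120 N, or if a joint passes its speed limit or range.

## Working session

There is one attempt and no reset: what is moved stays moved. The work goes in short steps, Python scripts to look and compute and a tool call to move; the robot and the scene stay as the last step left them, time stands still between calls to the robot, and variables do not carry over. Pictures are saved under pics/ and viewed, at most 10 in all, crops included, and the job is handed in when it is done.

Besides the shell and the picture viewer there is one more tool, called as name([rows], argument=value, ...), one row to a line, values as JSON. servo_tool: Moves the arm, as the interface text tells. Its arguments: {"type":"object","properties":{"moves":{"type":"array"}},"required":["moves"]}

```bash
mkdir -p pics
cat > h.py <<'E'
import numpy as np, cv2
from plant import manip
def grab(n,f):
    d=manip.grab_frame(n); cv2.imwrite('pics/'+f,d['image']); return d
def w(d,pts,z):
    p=np.c_[np.array(pts,float),np.ones(len(pts))]
    r=(np.array(d['rotation'])@np.linalg.inv(d['mtx'])@p.T).T
    e=np.array(d['eye']); return e+r*((z-e[2])/r[:,2])[:,None]
E
python3 - <<'E'
from h import *
import pickle
d=grab('top','top0.png');s=grab('scene','scene0.png');pickle.dump(d,open('top.pkl','wb'))
print(d['eye'],d['rotation'],d['mtx']); st=manip.state();print(st['tool_rot'],st['time'])
E
```

```text
[0.41472394 0.0060982  1.13499379] [-0.03011509  0.71344759 -0.69949853  0.028061  ] [[440.78804239   0.         330.77593354]
 [  0.         440.78804239 235.59971611]
 [  0.           0.           1.        ]]
[-9.62078979e-04  9.93743152e-01  1.11685371e-01  9.48960988e-08] 0.1
```

View pics/top0.png

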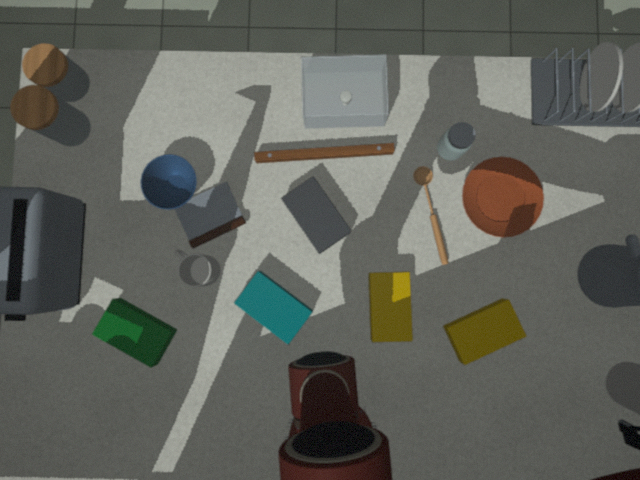

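View pics/scene0.png

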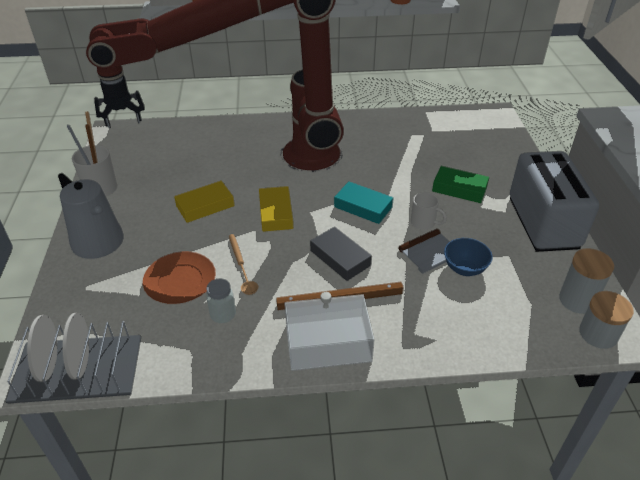

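The top view shows the granite block near (316,213), the batten from (255,156) to (395,149), the scraper near (210,215) and the spoon from (423,175) to (445,263). I'll enlarge that area to read the corners.

Run:
```python
import cv2
i=cv2.imread('pics/top0.png')[130:280,170:370]
i=cv2.convertScaleAbs(cv2.resize(i,None,fx=4,fy=4,interpolation=cv2.INTER_CUBIC),alpha=1.6)
cv2.imwrite('pics/c.png',i)
```

```text
(no output)
```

View pics/c.png

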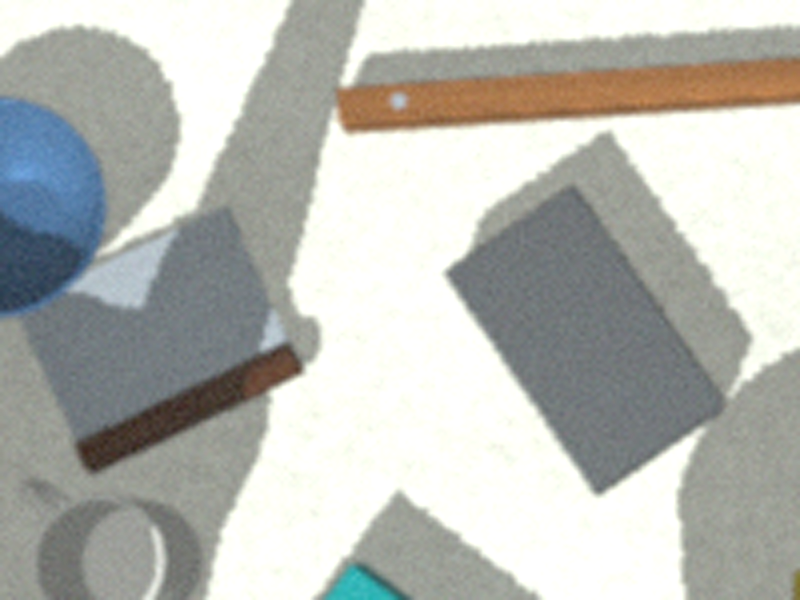

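The enlarged crop shows the block's top corners at crop (572,188), (446,272), (598,494) and (723,408). The batten's left end is at crop (337,90)–(347,131).

```bash
cat >> h.py <<'E'
from scipy.spatial.transform import Rotation as R
def cam(n,f):
    d=grab(n,f); q=np.array(d['rotation'])
    if q.size==4: d['rotation']=R.from_quat(np.r_[q[1:],q[0]]).as_matrix()
    return d
def batten(d):
    h=cv2.cvtColor(d['image'],cv2.COLOR_BGR2HSV)
    m=cv2.inRange(h,(5,110,60),(22,255,255)); m[:130]=0;m[175:]=0;m[:,:245]=0;m[:,402:]=0
    ys,xs=np.nonzero(m); a=[];b=[]
    for c in range(262,390):
        r=ys[xs==c]
        if len(r): a.append((c,r.min()-.5)); b.append((c,r.max()+.5))
    fit=lambda p:np.polyfit(*np.array(p).T,1)
    F,N=fit(a),fit(b); x0,x1=xs.min()-.5,xs.max()+.5
    far=w(d,[(x0,np.polyval(F,x0)),(x1,np.polyval(F,x1))],.03); near=w(d,[(x0,np.polyval(N,x0)),(x1,np.polyval(N,x1))],0)
    return far,near
E
python3 - <<'E'
from h import *
d=cam('top','t1.png')
c=[(170+u/4-.4,130+v/4-.4) for u,v in [(572,188),(446,272),(598,494),(723,408)]]
P=w(d,c,.045);print('block',P.round(4),P.mean(0).round(4))
for i in range(4):
  e=P[(i+1)%4]-P[i];print(np.hypot(*e[:2]),np.degrees(np.arctan2(e[1],e[0])))
for B in batten(d): 
  e=B[0]-B[1];print('bat',B.round(4),np.hypot(*e[:2]),np.degrees(np.arctan2(e[1],e[0])))
print('scraper corner',w(d,[(170+300/4,130+368/4),(170+230/4,130+208/4),(243,218),(170+85/4,130+470/4)],.02).round(3))
print('spoon',w(d,[(423,176),(432,212),(445,264)],.01).round(3),'mug',w(d,[(202,270)],.045), 'teal',w(d,[(260,270),(312,310),(290,343)],.045), 'yel',w(d,[(370,272)],.045))
st=manip.state();print(st['tool_pos'],R.from_quat(np.r_[st['tool_rot'][1:],st['tool_rot'][0]]).as_matrix().round(3))
E
```

```text
block [[ 0.6522  0.0587  0.045 ]
 [ 0.5974  0.1362  0.045 ]
 [ 0.4606  0.0382  0.045 ]
 [ 0.5155 -0.0382  0.045 ]] [0.5564 0.0487 0.045 ]
0.09489437581854525 125.25141324186035
0.16832498000192378 -144.3834398346304
0.09408692474872339 -54.29745245765052
0.16758095511298943 35.341114941514945
bat [[ 0.7162  0.2094  0.03  ]
 [ 0.7465 -0.1455  0.03  ]] 0.3562502174656722 94.87779395212843
bat [[ 0.6979  0.214   0.    ]
 [ 0.7292 -0.1499  0.    ]] 0.36524863175814554 94.91057430593776
scraper corner [[0.537 0.229 0.02 ]
 [0.639 0.278 0.02 ]
 [0.547 0.235 0.02 ]
 [0.469 0.363 0.02 ]]
spoon [[ 0.667 -0.225  0.01 ]
 [ 0.573 -0.249  0.01 ]
 [ 0.441 -0.282  0.01 ]] mug [[0.4132176  0.32608381 0.045     ]] teal [[0.4160543  0.18298552 0.045     ]
 [0.32102307 0.05248015 0.045     ]
 [0.24052453 0.10414229 0.045     ]] yel [[ 0.41651714 -0.08825371  0.045     ]]
[ 0.13866366 -0.60895556  0.24433878] [[ 0.975  0.222 -0.   ]
 [ 0.222 -0.975  0.002]
 [ 0.    -0.002 -1.   ]]
```

servo_tool([
  [[0,0,0,0,0,7.9,0],[35,-50,0,0,0,0,0],[35,-50,0,0,0,0,0],[35,-50,0,0,0,0,0],[35,-50,0,0,0,0,0],[35,-50,0,0,0,0,0],[35,-50,0,0,0,0,0],[35,-50,0,0,0,0,0],[35,-50,0,0,0,0,0],[35,-50,0,0,0,0,0],[30,-50,0,0,0,0,0],[28,-50,0,0,0,0,0]],
])

```text
time: 1.65
tool_pos: [0.4636, -0.0274, 0.2452]
tool_rot: [0.0, 0.999, 0.043, 0.0]
contact_force: [0.6, -0.8, -0.9]
gripper_width: 0.001
grasp_force: 0.0
```

```bash
cat >> h.py <<'E'
N=np.array([.9963,.0854]);Y=np.array([.0854,-.9963])
def st():
    s=manip.state();p=np.array(s['tool_pos']);m=R.from_quat(np.r_[s['tool_rot'][1:],s['tool_rot'][0]]).as_matrix()
    print('t',s['time'],'XY',(p[:2]@N).round(4),(p[:2]@Y).round(4),'z',p[2].round(4),'yaw',np.degrees(np.arctan2(m[1,0],m[0,0])).round(2),'tilt',m[:2,2].round(3),'F',np.round(s['contact_force'],1),'w',s['gripper_width'])
E
python3 -c "
from h import *
st();print(manip.tcp_to_tips)"
```

```text
t 1.65 XY 0.4595 0.0669 z 0.2452 yaw 4.94 tilt [ 0. -0.] F [ 0.6 -0.8 -0.9] w 0.0006523917920092336
0.014
```

servo_tool([
  [[0,-54,0,0,0,0,0],[0,-54,0,0,0,0,0],[0,0,0,0,0,0,0],[0,0,50,0,0,0,0],[0,0,50,0,0,0,0],[0,0,50,0,0,0,0],[0,0,0,0,0,0,0]],
])

```text
time: 2.52
tool_pos: [0.4501, 0.0771, 0.0909]
tool_rot: [-0.0, 0.999, 0.042, -0.005]
contact_force: [0.6, 1.0, 0.0]
gripper_width: 0.001
grasp_force: 0.0
```

```bash
python3 -c "
from h import *
d=cam('top','t2.png');st();i=d['image'][130:330,170:430];cv2.imwrite('pics/c2.png',cv2.resize(cv2.convertScaleAbs(i,alpha=1.6),None,fx=3,fy=3))"
```

```text
t 2.575 XY 0.4576 -0.0384 z 0.0941 yaw 4.85 tilt [-0.004 -0.   ] F [ 1.   1.  -0.1] w -0.0009158504809327711
```

View pics/c2.png

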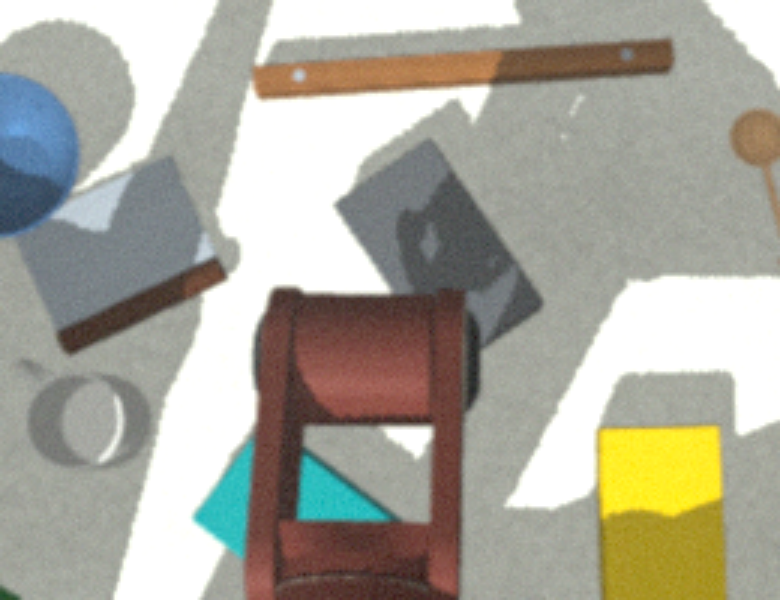

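servo_tool([
  [[0,0,34,0,0,0,0],[0,0,34,0,0,0,0],[0,0,0,0,0,0,0],[4,7,0,0,0,0,0],[5,7,0,0,0,0,0],[1,8,0,0,0,0,0],[1,8,0,0,0,0,0],[1,8,0,0,0,0,0],[1,9,0,0,0,0,0],[3,8,0,0,0,0,0],[3,8,0,0,0,0,0],[0,0,0,0,0,0,0]],
])

```text
time: 4.08
tool_pos: [0.4784, 0.0178, 0.0289]
tool_rot: [-0.002, 0.999, 0.042, -0.001]
contact_force: [-5.0, 5.8, 7.2]
gripper_width: -0.001
grasp_force: 4.1
```

```bash
python3 -c "
from h import *
d=cam('top','t3.png');st();i=d['image'][130:330,170:430];cv2.imwrite('pics/c3.png',cv2.resize(cv2.convertScaleAbs(i,alpha=1.6),None,fx=3,fy=3))"
```

```text
t 4.125 XY 0.4782 0.0231 z 0.0289 yaw 4.87 tilt [-0.001  0.003] F [-5.   6.2  6.5] w 0.001628992746174476
```

View pics/c3.png

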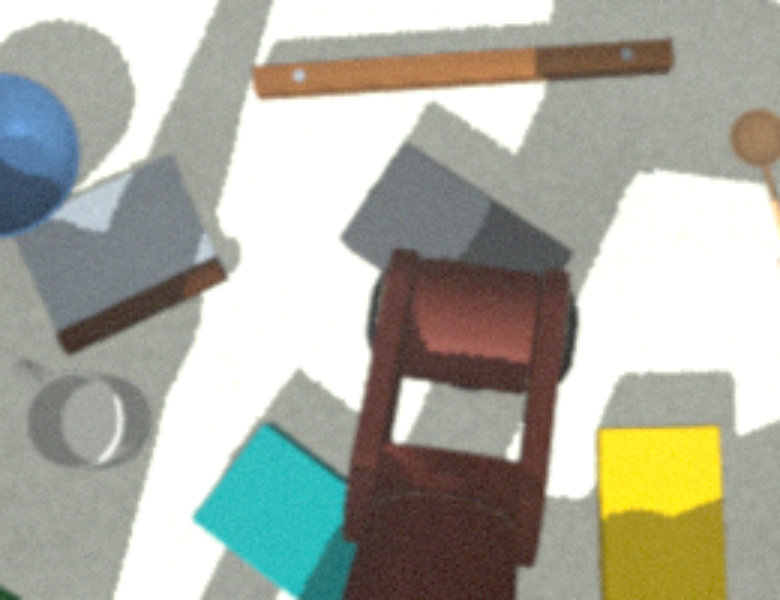

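The block turns as modelled: corners at crop (406,143), (343,240) and (571,253) put it about 38° out of line. I'll continue the arc, then back off.

servo_tool([
  [[3,8,0,0,0,0,0],[4,8,0,0,0,0,0],[5,7,0,0,0,0,0],[5,7,0,0,0,0,0],[5,7,0,0,0,0,0],[6,7,0,0,0,0,0],[6,5,0,0,0,0,0],[6,5,0,0,0,0,0],[6,5,0,0,0,0,0],[0,0,0,0,0,0,0],[-30,0,0,0,0,0,0],[-40,0,-20,0,0,0,0]],
])

```text
time: 5.62
tool_pos: [0.4589, -0.0444, 0.0476]
tool_rot: [-0.0, 0.999, 0.043, -0.0]
contact_force: [-0.5, -0.2, 0.9]
gripper_width: 0.001
grasp_force: 0.0
```

servo_tool([
  [[-20,50,-50,0,0,0,85],[-20,50,0,0,0,0,85],[0,50,0,0,0,0,85],[0,50,0,0,0,0,85],[0,0,0,0,0,0,85]],
])

```text
time: 6.25
tool_pos: [0.4399, -0.2429, 0.092]
tool_rot: [0.001, 0.999, 0.041, 0.001]
contact_force: [-0.3, 0.8, 0.4]
gripper_width: 0.99
grasp_force: 0.0
```

```bash
python3 -c "
from h import *
d=cam('top','t4.png');st();i=d['image'][130:280,230:430];cv2.imwrite('pics/c4.png',cv2.resize(cv2.convertScaleAbs(i,alpha=1.8),None,fx=4,fy=4,interpolation=cv2.INTER_CUBIC))"
```

```text
t 6.3 XY 0.4173 0.2776 z 0.0913 yaw 4.76 tilt [ 0.002 -0.001] F [-0.2  1.  -0.7] w 0.9939071993378836
```

View pics/c4.png

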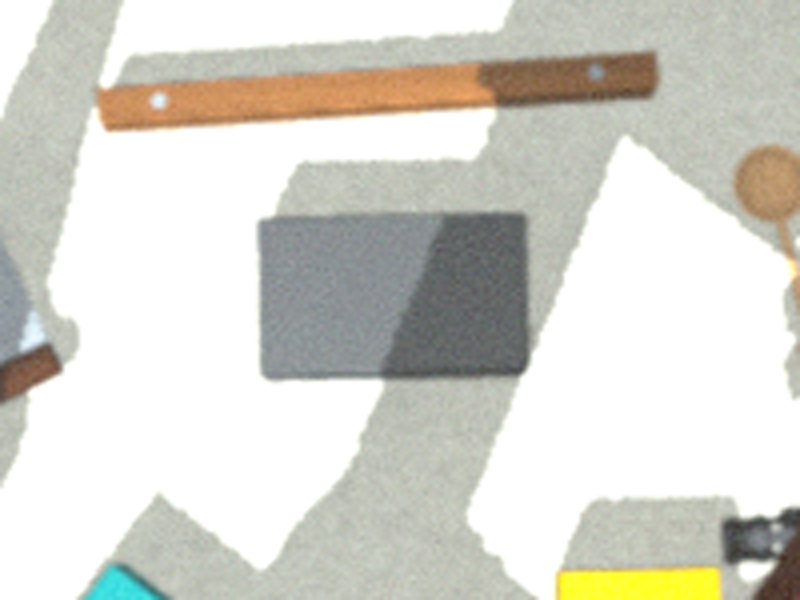

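The block now lies nearly parallel: top corners at crop (260,219), (526,213), (526,374) and (264,379), with the batten's near edge running (108,130)–(655,96). I'll work out the squaring push.

```bash
python3 -c "
from h import *
d=cam('top','t5.png')
P=w(d,[(230+u/4-.4,130+v/4-.4) for u,v in [(260,219),(526,213),(526,374),(264,379)]],.045)[:,:2]
c=P.mean(0);print(c,'XY',c@N,c@Y,[(p@N,p@Y) for p in P])
for z in (0,.03):
  B=w(d,[(230+u/4-.4,130+v/4-.4) for u,v in [(108,130),(655,96)]],z)[:,:2];print([(b@N,b@Y) for b in B])
"
```

```text
[0.58463055 0.01843311] XY 0.5840416077014032 0.0315625441018444 [(np.float64(0.6381288994958341), np.float64(-0.049019514598229084)), (np.float64(0.6309231022878218), np.float64(0.11748591016267107)), (np.float64(0.5297532192702954), np.float64(0.11025678200835802)), (np.float64(0.5373612097516619), np.float64(-0.05247300116542238))]
[(np.float64(0.7129429630118012), np.float64(-0.1481558556855516)), (np.float64(0.7118590042085698), np.float64(0.21106263927939534))]
[(np.float64(0.7050336849344956), np.float64(-0.14346426224765352)), (np.float64(0.7039783771816148), np.float64(0.20625941874888998))]
```

servo_tool([
  [[15,-50,0,0,0,0,85],[15,-50,0,0,0,0,85],[15,-50,0,0,0,0,85],[0,-50,0,0,0,0,85],[0,-46,0,0,0,0,85],[0,0,30,0,0,0,85],[0,0,20,0,0,0,85],[0,0,0,0,0,0,85],[0,0,0,0,0,0,85]],
])

```text
time: 7.48
tool_pos: [0.4631, 0.0105, 0.0408]
tool_rot: [0.0, 0.999, 0.043, 0.001]
contact_force: [-0.0, 0.2, 0.1]
gripper_width: 0.992
grasp_force: 0.0
```

```bash
python3 -c "
from h import *
st()"
```

```text
t 7.475 XY 0.4623 0.0291 z 0.0408 yaw 4.97 tilt [ 0.001 -0.   ] F [-0.   0.2  0.1] w 0.9915091020548704
```

servo_tool([
  [[10,2,18,0,0,0,85],[20,0,0,0,0,0,85],[15,0,0,0,0,0,85],[8,0,0,0,0,0,85],[8,0,0,0,0,0,85],[8,0,0,0,0,0,85],[8,0,0,0,0,0,85],[8,0,0,0,0,0,85],[8,0,0,0,0,0,85],[8,0,0,0,0,0,85],[8,0,0,0,0,0,85],[0,0,0,0,0,0,85]],
])

```text
time: 8.98
tool_pos: [0.5654, 0.0173, 0.0208]
tool_rot: [0.0, 0.999, 0.044, -0.009]
contact_force: [-22.8, -1.5, 15.3]
gripper_width: 0.997
grasp_force: 11.3
```

```bash
python3 -c "
from h import *
d=cam('top','t6.png');st();i=d['image'][130:280,230:430];cv2.imwrite('pics/c6.png',cv2.resize(cv2.convertScaleAbs(i,alpha=1.8),None,fx=4,fy=4,interpolation=cv2.INTER_CUBIC))"
```

```text
t 9.025 XY 0.5647 0.031 z 0.0208 yaw 4.99 tilt [-0.017 -0.001] F [-22.6  -2.4  15.9] w 0.9944271954358191
```

View pics/c6.png

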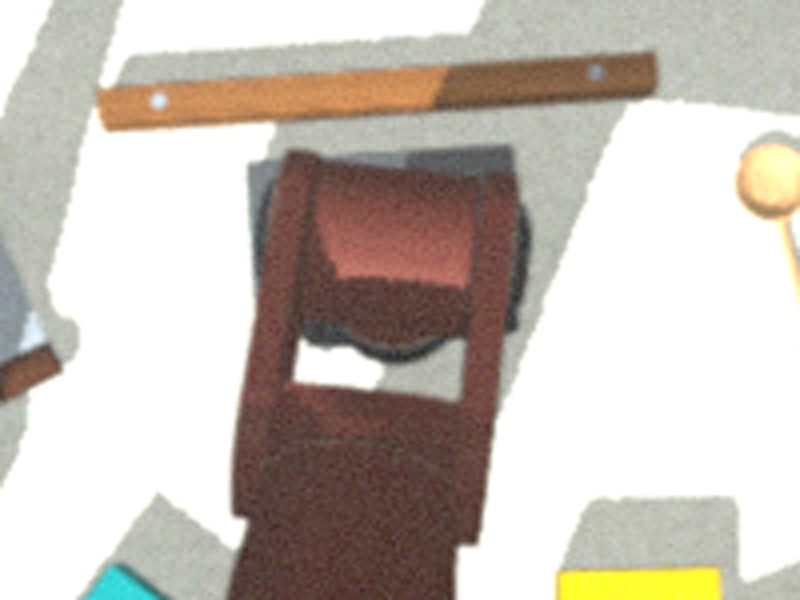

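The far edge, crop (250,163)–(512,147), is now parallel to the batten. I'll push on and watch the force.

servo_tool([
  [[6,0,0,0,0,0,85],[6,0,0,0,0,0,85],[5,0,0,0,0,0,85],[4,0,0,0,0,0,85],[3,0,0,0,0,0,85],[0,0,0,0,0,0,85]],
])

```text
time: 9.78
tool_pos: [0.5879, 0.0194, 0.0208]
tool_rot: [-0.0, 0.999, 0.044, -0.01]
contact_force: [-27.8, -3.1, 20.6]
gripper_width: 0.994
grasp_force: 14.2
```

servo_tool([
  [[3,0,0,0,0,0,85],[2,0,0,0,0,0,85],[0,0,0,0,0,0,85]],
])

```text
time: 10.15
tool_pos: [0.5927, 0.0198, 0.0208]
tool_rot: [-0.0, 0.999, 0.044, -0.011]
contact_force: [-28.4, -2.0, 20.5]
gripper_width: 0.998
grasp_force: 14.5
```

servo_tool([
  [[2,0,0,0,0,0,85],[2,0,0,0,0,0,85],[0,0,0,0,0,0,85]],
])

```text
time: 10.52
tool_pos: [0.5967, 0.0202, 0.0209]
tool_rot: [-0.0, 0.999, 0.044, -0.01]
contact_force: [-27.8, -2.9, 20.9]
gripper_width: 0.994
grasp_force: 14.3
```

servo_tool([
  [[2,0,0,0,0,0,85],[0,0,0,0,0,0,85]],
])

```text
time: 10.78
tool_pos: [0.5982, 0.0203, 0.0209]
tool_rot: [-0.0, 0.999, 0.044, -0.011]
contact_force: [-30.1, -2.6, 21.2]
gripper_width: 0.994
grasp_force: 15.3
```

servo_tool([
  [[2,0,0,0,0,0,85],[0,0,0,0,0,0,85]],
])

```text
time: 11.02
tool_pos: [0.5988, 0.0204, 0.0209]
tool_rot: [-0.0, 0.999, 0.044, -0.013]
contact_force: [-35.2, -3.5, 26.8]
gripper_width: 0.995
grasp_force: 18.4
```

servo_tool([
  [[2,0,0,0,0,0,85],[0,0,0,0,0,0,85]],
])

```text
time: 11.28
tool_pos: [0.5987, 0.0204, 0.0209]
tool_rot: [0.0, 0.999, 0.044, -0.016]
contact_force: [-44.5, -3.6, 33.8]
gripper_width: 0.992
grasp_force: 22.8
```

servo_tool([
  [[2,0,0,0,0,0,85],[0,0,0,0,0,0,85]],
])

```text
time: 11.52
tool_pos: [0.5987, 0.0204, 0.0209]
tool_rot: [0.0, 0.999, 0.044, -0.019]
contact_force: [-52.5, -4.5, 40.3]
gripper_width: 0.995
grasp_force: 27.1
```

The block has met the stop firmly. I'll back off and look.

servo_tool([
  [[-8,0,0,0,0,0,85],[-30,0,0,0,0,0,85],[-50,0,-20,0,0,0,85],[-50,0,-50,0,0,0,85],[-10,50,-50,0,0,0,85],[0,50,-20,0,0,0,85],[0,50,0,0,0,0,85],[0,50,0,0,0,0,85],[0,0,0,0,0,0,85]],
])

```text
time: 12.65
tool_pos: [0.4886, -0.1868, 0.1503]
tool_rot: [0.0, 0.999, 0.041, 0.0]
contact_force: [-0.2, 0.7, 0.5]
gripper_width: 0.998
grasp_force: 0.0
```

```bash
python3 -c "
from h import *
d=cam('top','t7.png');st();i=d['image'][130:280,230:430];cv2.imwrite('pics/c7.png',cv2.resize(cv2.convertScaleAbs(i,alpha=1.8),None,fx=4,fy=4,interpolation=cv2.INTER_CUBIC))"
```

```text
t 12.7 XY 0.4707 0.2261 z 0.1498 yaw 4.77 tilt [-0.  0.] F [ 0.1 -0.4 -0. ] w 0.9929267881678701
```

View pics/c7.png

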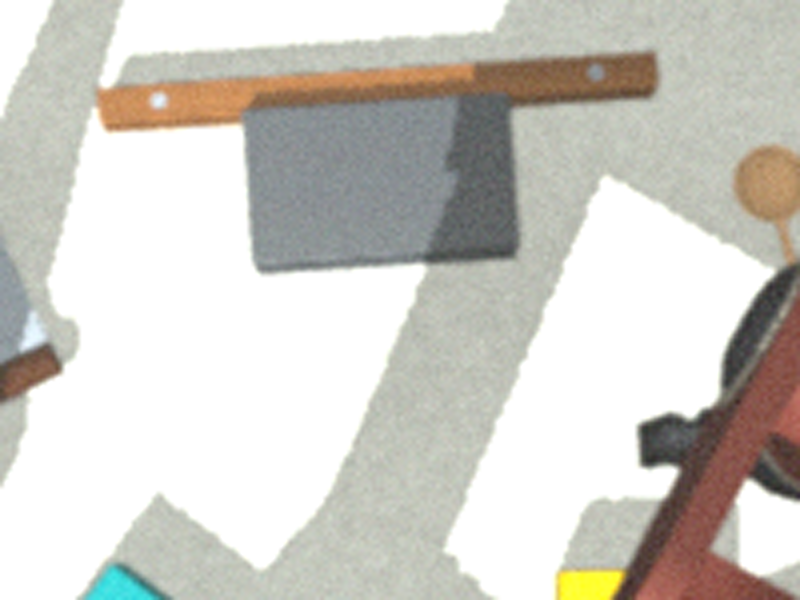

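The far edge, crop (246,108)–(507,94), now sits against the batten's face. It is parallel within reading error, and the arm is clear.

```bash
python3 -c "
from h import *
print(manip.job_done())"
```

```text
the job is handed in; nothing more can be done
None
```

I pushed the granite block round and up against the batten's robot-side face. It looks parallel to within about a degree and is roughly centred along it, the arm is clear, and I handed the job in at about 13 s; no verdict came back.

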